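# Lever the waste-box flap open and hold it

### The arm

A 6-joint arm with a two-finger parallel gripper is mounted at the origin on a cart in front of the work surface, level with it; the furniture and walls round the work are solid. World frame = base frame: x ahead of the robot, y to its left, z up, the work surface at z = 0. Lengths are in mm, angles in rad, forces in N, time in s.
With the tool pointing down it reaches from about 350 to 975 mm from the base axis. Payload 7.1 kg.
Tool frame: the origin (TCP) lies at the very end of the fingers, on their centre line; the grasp point (between the pads) lies 19 mm behind it (ctrl.grip_point_offset is the distance from the TCP to the grasp point, in mm); z points along the fingers, y is the direction in which the jaws open and shut (so a half turn about z gives the same grasp; the last joint's range is limited). The gripper opens to 88 mm and grips with 3 to 60 N. Pads are 20 mm wide; open, the fingers measure 115 mm over their backs; the gripper's body (75 mm by 178 mm) begins 61 mm behind the grasp point.
Start: joints at [-1.25, 0.423, 1.63, -0, 1.089, -0.019], TCP at [208.329, -589.24, 198.675] pointing down, gripper open.
Joint ranges: [-3, 3], [-0.9, 2.11], [0.09, 2.58], [-1.31, 4.45], [0.11, 2.69], [-2.54, 2.54]. Speed limits (rad/s): [2.39, 2.39, 3.01, 3.14, 3.14, 3.14].

### API

Orientations are given as a rotation vector (axis times angle).
In Python, from workcell import ctrl gives the robot as it stands.
- The arm moves only by the tool move_arm, never from a script. Its argument "increments" is one flat list of numbers, 5 for each row, row after row: the closure in counts, from 0 (fully open) to 255 (shut), then the shift along the tool's x, y, z in mm, then the turn about the tool's z in degrees. In form: [grip, dx, dy, dz, yaw, grip, dx, dy, dz, yaw, ...]. A call has 1 to 12 rows; each row is the pose to reach, as a shift and turn from the pose measured when the call began, along the tool's axes at that moment; what a row does not reach only later rows make up. A row lasts 1/8 s, in which the tool goes at most 62.5 mm and 10.7 degrees, less where a joint would pass 70% of its speed; a pose out of reach is approached as far as the arm can. A call with a gripper value outside its range is refused whole. The fingers move at their own pace and stop on an object; the grip force is fixed at half the most. Time passes only in rows, so rows that repeat a pose let the fingers close. It gives the time, the measured TCP pose, the force and the opening at its end, in the units of the state.
- ctrl.get_obs(): the state, without advancing time (a new reading comes with each control period).
- ctrl.get_image(name): name is "scene" or "top" or "wrist"; returns a dict with "frame" (480x640x3 uint8, red, green, blue), "vertical_fov" (degrees; the focal length in pixels is half the picture's height over the tangent of half this angle, whatever the lens; pixels are square), "cx", "cy" (the principal point, pixels), "pose" (4x4, takes a point from camera to world coordinates); the wrist camera has in their place "mount" (4x4, takes a point from camera to tool coordinates, whose origin is the TCP and whose axes are the flange's). Camera axes: x right, y down, z forward; pixel columns grow to the right and rows downward; lengths in mm; the calibration is good to about 2 mm. A picture is of the moment at which its call begins: read the wrist's pose just before it. There is no depth.
- ctrl.close_job(): hands the job in, once; it reports no verdict.
The state is a dict: "t": time; "qpos": joint angles; "qvel": joint speeds; "joint_torque": joint torques, N m; "ee_pos": TCP position; "orientation": TCP orientation; "ft_force": force on the tool from outside, world axes, zero at the start; "moment": the same for the moment, N m; "width": finger opening in mm.
Only numpy, scipy, OpenCV 4.12 (cv2) and the standard library are available. Lean on these libraries where they do the work, as an engineer would, in place of code of your own. Each camera call takes 0.05 s, during which the arm holds its last target.

### The job

Open the heavy steel flap of the waste box with its lifting bar, using the fingertips only: push the bar endways through its stand until the collar meets the posts and the head is under the flap's lip, then press down the pad at the bar's long end until the lip has risen at least 25 mm. Finish while still pressing, holding the flap up. Do not lift the bar out of its stand, do not touch the flap itself, and leave the other things where they are.

Things in the scene. Friction and masses are not known exactly. Their poses are not given: they have to be found in the camera images.
- lift_box: grey box, 110 mm high, with a lever stand. Origin on the worktop, under the stand's roller; x points level from the stand to the box, z up. Stand: two posts (cheeks) 40 mm long in x, 156 mm high, 30 mm apart; roller between them, 20 mm thick, top at z 90 mm. Ledge for the bar's head: x 26 to 136, top z 68 mm. Box: x 136 to 290 mm, 160 mm wide. Base plate 8 mm thick, also under the bar
- flap (a joint): heavy steel flap (about 2.5 kg, 180x168x12 mm) lying on the box as its lid, hinged along the box's far top edge (x 289, z 116 mm in lift_box); 0 = shut, grows as it rises; 0.1 rad raises the lip by 18 mm. It falls shut by its own weight
- flap_lip (a point): middle of the underside of the flap's front edge (the lip), which overhangs the box by 31 mm toward the stand, 42 mm above the ledge when shut
- bar: loose lever, 404 mm long, about 0.6 kg, lying between the cheeks on the roller, steel head on the ledge, long end in the air. Bar 22 mm wide, 12 mm high. Origin: middle of its underside where the roller sits when home; x along the bar to the head, z up. Collar 48 mm high at x -43 to -31 mm meets the cheeks when home (origin then within about 6 mm of the roller's middle). Starts 25 to 50 mm back
- bar_pad (a point): middle of the upper face of the dark pad (60 mm along the bar, 44 mm wide) on the bar's long end, 245 mm from its origin. With the bar home, pressing here takes 6 to 16 N once the head meets the lip; the lip is up 25 mm when the pad has sunk about 65 mm; the pad can sink about 95 mm before the end plate meets the stand's base
- bar_end (a point): middle of the outer face of the end plate that closes the long end of the bar (44 mm wide, 36 mm high, 8 mm thick, faces along the bar's -x); pushing here with 2 to 8 N slides the bar home
- bar_toe (a point): middle of the front face (the toe) of the dark steel head, half-way up, 130 mm from the bar's origin; the head is 50x50x30 mm and about 25 mm of it is under the lip when the bar is home
- red_screwdriver: red-handled screwdriver, 159 mm long; a bystander, origin under its middle
- gear: small grey plastic gear, 34 mm across, 15 mm high; a bystander, origin under its middle
- chips: open card box with small circuit cards, 57x90x82 mm; a bystander, origin under its middle
- cutters: blue-handled side cutters, 167 mm long, 17 mm high; a bystander, origin under its middle
- cap: red plastic cap of a big can, 73 mm across, 50 mm high; a bystander, origin under its middle
- brush: dust brush with a wooden handle, 197 mm long, 11 mm high; a bystander, origin under its middle

How it is judged:
By the outcome, as a careful person would: the job done as asked, in the order asked, and still so for the second after the job is handed in, while the arm keeps its last pose, push and grip.
It also fails if it takes over 48 s, if anything falls off the work surface, if the arm or the gripper's body presses on something with over 40 N, if the wrist force passes 120 N, or if a joint passes its speed limit or range.

## Working session

There is one attempt and no reset: what is moved stays moved. The work goes in short steps, Python scripts to look and compute and a tool call to move; the robot and the scene stay as the last step left them, time stands still between calls to the robot, and variables do not carry over. Pictures are saved under pics/ and viewed, and the job is handed in when it is done.

Besides the shell and the picture viewer there is one more tool, called after ">>>" as name(argument=value, ...) on one line, values as JSON. move_arm: Moves the arm, as the interface text tells. Its arguments: {"type":"object","properties":{"increments":{"type":"array","items":{"type":"number"}}},"required":["increments"]}

```bash
mkdir -p pics; ls; python3 - <<'E'
from workcell import ctrl
import cv2,numpy as np
print(ctrl.get_obs(), ctrl.grip_point_offset)
for n in ["scene","top","wrist"]:
    d=ctrl.get_image(n)
    cv2.imwrite(f"pics/{n}0.png",d["frame"][:,:,::-1])
    print(n,d["vertical_fov"],d["cx"],d["cy"],np.array(d.get("pose",d.get("mount"))).round(3).tolist())
E
```

```text
pics
{'t': 0.0, 'qpos': array([-1.24997229e+00,  4.23838401e-01,  1.63068485e+00, -3.19715523e-05,
        1.08861344e+00, -1.89994581e-02]), 'qvel': array([ 0.00160775,  0.00021485, -0.00047472, -0.00128205, -0.00070249,
       -0.00075904]), 'joint_torque': array([-2.30436090e-03, -5.44623506e+01, -2.73664159e+01,  6.41263998e-02,
        2.26998772e-02, -1.39996869e-04]), 'ee_pos': array([ 208.15258027, -588.68563932,  197.90528295]), 'orientation': array([-3.09484848e+00, -5.30994341e-01,  4.08403418e-04]), 'ft_force': array([0.52165562, 0.54778692, 0.19657417]), 'moment': array([ 0.0524141 ,  0.00157577, -0.01499075]), 'width': 87.88754045858593} 18.700000000000003
scene 42.15219127817613 321.86031511323597 238.0543600088794 [[0.988, -0.134, 0.082, 375.772], [-0.157, -0.823, 0.545, -935.277], [-0.005, -0.552, -0.834, 1585.966], [0.0, 0.0, 0.0, 1.0]]
top 57.05563193937284 319.957008001525 244.19711460290486 [[0.005, -0.988, 0.156, 375.639], [-1.0, -0.002, 0.023, 23.312], [-0.022, -0.156, -0.987, 1205.72], [0.0, 0.0, 0.0, 1.0]]
wrist 60.806984840867216 325.89836399828187 238.69985046280829 [[0.0, -0.962, -0.273, 74.946], [1.0, 0.0, 0.001, 0.454], [-0.001, -0.273, 0.962, -185.463], [0.0, 0.0, 0.0, 1.0]]
```

View pics/scene0.png

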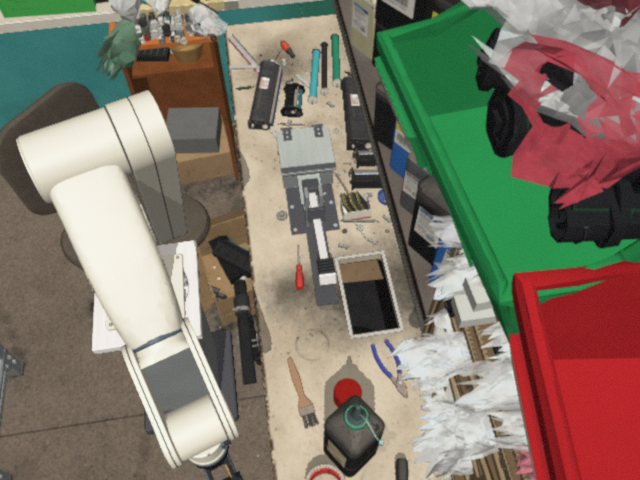

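View pics/top0.png

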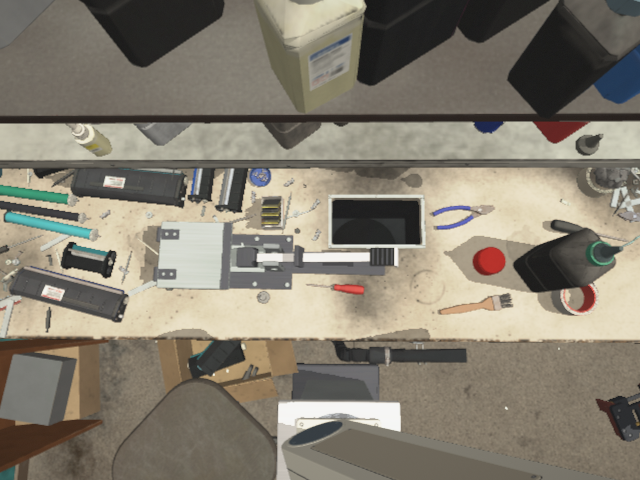

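View pics/wrist0.png

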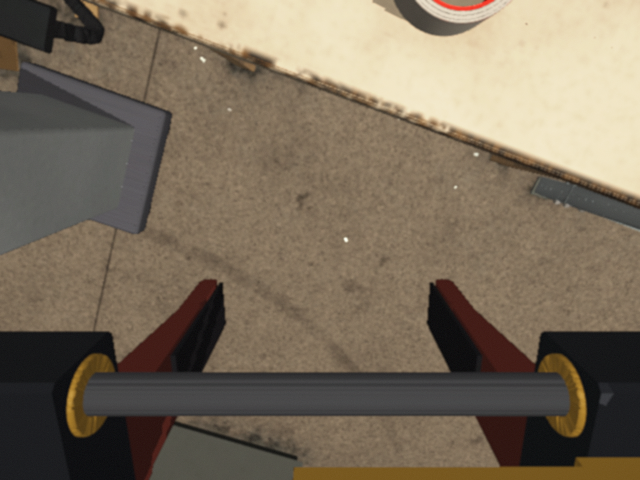

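The top view shows the box and flap at about (192,255), and the bar along row ~257 with the dark pad at about (382,257). An open tray sits right behind the bar at (330–425, 195–247), and the screwdriver is at (340,289). Next I'll zoom in and measure.

```bash
cat > h.py <<'E'
from workcell import ctrl
import cv2,numpy as np
from scipy.spatial.transform import Rotation as R
def cam(n):
    o=ctrl.get_obs(); d=ctrl.get_image(n)
    f=240/np.tan(np.radians(d["vertical_fov"])/2)
    if n=="wrist":
        T=np.eye(4);T[:3,:3]=R.from_rotvec(o["orientation"]).as_matrix();T[:3,3]=o["ee_pos"]
        P=T@np.array(d["mount"])
    else: P=np.array(d["pose"])
    return d["frame"],(f,d["cx"],d["cy"],P)
def ray(c,u,v):
    f,cx,cy,P=c; r=P[:3,:3]@np.array([(u-cx)/f,(v-cy)/f,1]); return P[:3,3],r/np.linalg.norm(r)
def plane(c,u,v,z):
    o,r=ray(c,u,v); return o+r*(z-o[2])/r[2]
def two(c1,p1,c2,p2):
    o1,r1=ray(c1,*p1);o2,r2=ray(c2,*p2)
    s=np.linalg.lstsq(np.stack([r1,-r2],1),o2-o1,rcond=None)[0]
    a=o1+s[0]*r1;b=o2+s[1]*r2; return (a+b)/2,np.linalg.norm(a-b)
def proj(c,p):
    f,cx,cy,P=c; q=P[:3,:3].T@(np.array(p)-P[:3,3]); return np.array([f*q[0]/q[2]+cx,f*q[1]/q[2]+cy])
def crop(fr,x0,y0,x1,y1,name,s=None):
    s=s or min(800/(x1-x0),600/(y1-y0))
    cv2.imwrite(name,cv2.resize(fr[y0:y1,x0:x1,::-1],None,fx=s,fy=s,interpolation=cv2.INTER_CUBIC)); print(name,s)
E
python3 - <<'E'
from h import *
fr,c=cam("top"); crop(fr,220,190,430,310,"pics/t1.png")
fr,c2=cam("scene"); crop(fr,260,110,420,310,"pics/s1.png")
E
```

```text
pics/t1.png 3.8095238095238093
pics/s1.png 3.0
```

View pics/t1.png

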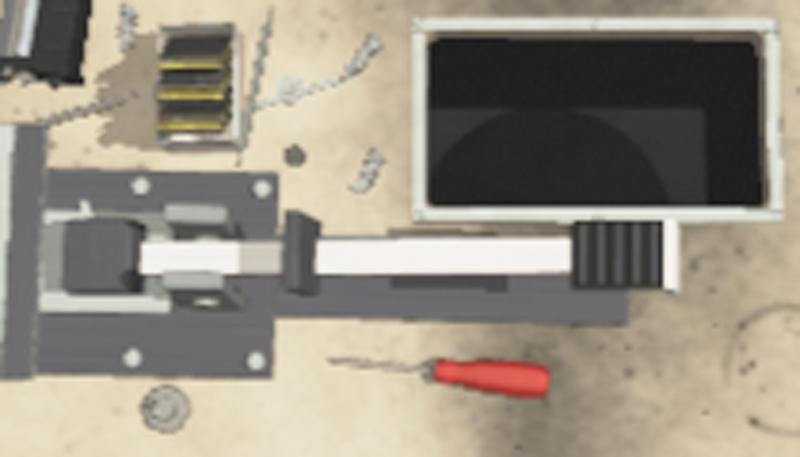

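View pics/s1.png

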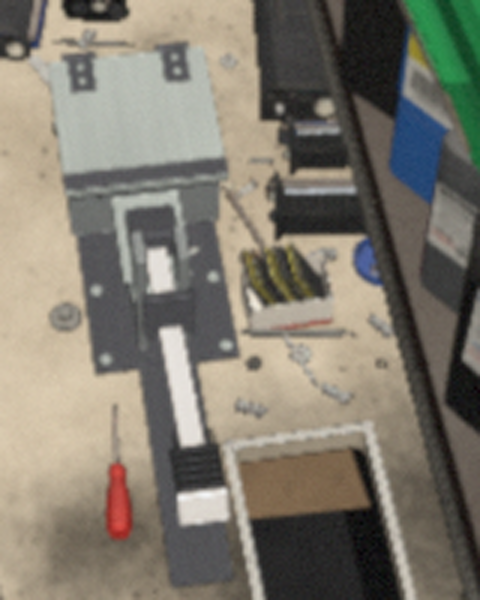

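```bash
python3 - <<'E'
from h import *
_,c=cam("top");_,c2=cam("scene")
T=lambda x,y:(220+(x+.5)/3.8095-.5,190+(y+.5)/3.8095-.5)
S=lambda x,y:(260+(x+.5)/3-.5,110+(y+.5)/3-.5)
pts={"pad front far(R)":((572,221),(215,447)),"pad front near":((572,287),(172,453)),
"end top far":((680,221),(225,486)),"end top near":((680,289),(180,493)),
"white start far":((571,237),(207,442)),"white start near":((571,272),(180,447)),
"collar bl":((316,291),(157,326)),
"lip far":((45,126),(226,178)),"lip near":((35,377),(66,190)),
"base far corner":((277,173),(237,352)),"base near corner":((271,376),(97,371)),
"beam end near":((627,324),(173,585)),"beam end far":((630,290),(232,578))}
for k,(a,b) in pts.items():
    p,e=two(c,T(*a),c2,S(*b)); print(k,p.round(1),round(e,1))
for k,(a,b) in pts.items():
    if 'ba' in k or 'beam' in k: print(k,plane(c,*T(*a),8).round(1),plane(c2,*S(*b),8).round(1))
for n,u in {"tray near-left":(413,218),"tray near-right":(782,218),"trayfarleft":(413,20)}.items():
    print(n,plane(c,*T(*u),50).round(0))
E
```

```text
pad front far(R) [532.1 -71.8 159.1] 1.8
pad front near [491.9 -71.3 157.9] 0.8
end top far [ 528.6 -133.8  194.5] 1.5
end top near [ 488.4 -133.2  192.2] 3.4
white start far [523.  -70.3 166.5] 2.3
white start near [500.  -70.2 164.6] 0.4
collar bl [497.3  91.  125.2] 10.4
lip far [602.3 273.8 110.8] 2.9
lip near [436.4 270.7 126.9] 1.0
base far corner [589.3 127.1  10.3] 1.6
base near corner [444.1 129.6   6. ] 0.1
beam end near [ 482.7 -123.9    5.4] 1.3
beam end far [ 523.  -126.5    5.5] 33.2
base far corner [590.5 127.3   8. ] [588.8 128.5   8. ]
base near corner [443.9 129.4   8. ] [444.1 128.3   8. ]
beam end near [ 481.8 -123.6    8. ] [ 483.1 -125.2    8. ]
beam end far [ 506.1 -126.1    8. ] [ 539.5 -126.8    8. ]
tray near-left [551.  29.  50.]
tray near-right [ 552. -227.   50.]
trayfarleft [693.  29.  50.]
```

```bash
python3 - <<'E'
from h import *
_,c=cam("top");_,c2=cam("scene")
T=lambda x,y:(220+(x+.5)/3.8095-.5,190+(y+.5)/3.8095-.5)
S=lambda x,y:(260+(x+.5)/3-.5,110+(y+.5)/3-.5)
print("tray",two(c,T(413,218),c2,S(228,445)),two(c,T(413,20),c2,S(370,425)))
print("tray",two(c,(424,247),c2,(359,335)))
print("bottle cap",two(c,(599,252),c2,(357,415)))
print("bottle left top", two(c,(553,236),c2,(353,401)))
o=ctrl.get_obs(); M=R.from_rotvec(o["orientation"]).as_matrix()
print(M.round(3)); 
for t in [(300,-380,330),(510,-80,330)]: print(M.T@(np.array(t)-o["ee_pos"]))
E
```

```text
tray (array([561.33888285,  28.88309388,  -7.46002023]), np.float64(2.4702249389701403)) (array([708.17511332,  29.0935848 ,  -6.6402199 ]), np.float64(1.0667147354015747))
tray (array([ 570.79727037, -234.42328113,    2.07384518]), np.float64(23.907065252388502))
bottle cap (array([ 506.78959548, -537.08302678,  281.70410919]), np.float64(0.9889644602941833))
bottle left top (array([ 531.72234572, -480.47755547,  212.65323965]), np.float64(40.781738636595044))
[[ 0.943  0.333 -0.   ]
 [ 0.333 -0.943  0.   ]
 [ 0.    -0.    -1.   ]]
[ 156.16637971 -166.68170923 -131.36707245]
[ 454.14502575 -379.5401693  -131.3172667 ]
```

Rays from both views put the "tray" at z≈0, so it's flat. The real bottle is at about (507,-537), and I'll keep clear of it. I'm moving to a look-down pose above the bar with tool x along +y and the fingers closed.

>>> move_arm(increments=[255,0,0,-60,0,255,40,-40,-120,-5,255,80,-85,-132,-10,255,120,-125,-132,-18,255,156,-167,-132,-26,255,205,-200,-132,-35,255,255,-237,-132,-44,255,305,-273,-132,-53,255,355,-308,-132,-62,255,405,-344,-132,-70,255,454,-380,-132,-70,255,454,-380,-132,-70])

```text
t: 1.95
ee_pos: [511.3, -76.5, 330.5]
orientation: [-2.226, -2.217, -0.001]
ft_force: [-0.2, 0.2, -0.0]
width: 0.5
```

```bash
python3 - <<'E'
from h import *
o=ctrl.get_obs(); print(o["t"],o["ee_pos"],o["orientation"],o["qpos"],o["width"],o["ft_force"])
fr,c=cam("wrist"); crop(fr,0,0,640,480,"pics/w1.png",1)
E
```

```text
1.95 [511.27248373 -76.47033051 330.50912896] [-2.22573354e+00 -2.21672260e+00 -9.71544988e-04] [-1.71925358e-01  1.27130716e-01  1.71988116e+00  7.02108415e-04
  1.29446471e+00 -1.68060139e-01] 0.5346309940757112 [-1.84702044e-01  1.68137417e-01 -1.16099109e-04]
pics/w1.png 1
```

View pics/w1.png

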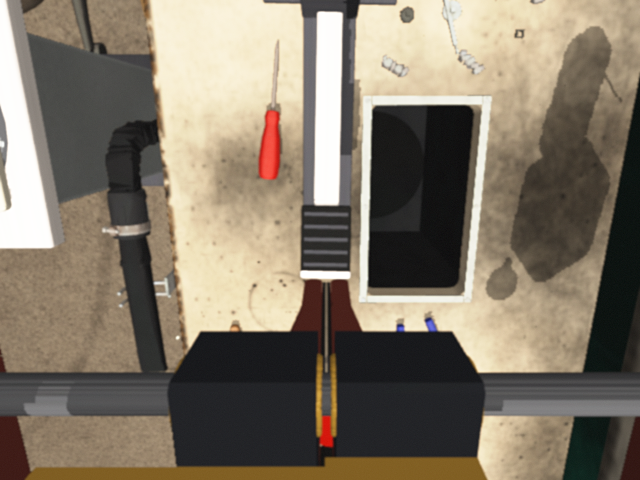

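```bash
python3 - <<'E'
from h import *
fr,w=cam("wrist"); ft,c=cam("top"); fs,s=cam("scene")
crop(fr,280,180,380,300,"pics/w1z.png",5)
T=lambda x,y:(220+(x+.5)/3.8095-.5,190+(y+.5)/3.8095-.5)
S=lambda x,y:(260+(x+.5)/3-.5,110+(y+.5)/3-.5)
print("padfront w-t",two(w,(326,205),c,T(572,254)),"w-s",two(w,(326,205),s,S(193.5,449.5)))
print("plate top outer w-t",two(w,(326,279),c,T(680,255)),"w-s",two(w,(326,279),s,S(202.5,489.5)))
E
```

```text
pics/w1z.png 5
padfront w-t (array([510.43013113, -70.5044703 , 175.5766213 ]), np.float64(1.3040622547824758)) w-s (array([511.13501247, -73.60598267, 162.71650923]), np.float64(0.5841992763640398))
plate top outer w-t (array([ 509.80290344, -136.12953087,  179.08029073]), np.float64(1.627149105459894)) w-s (array([ 510.24398792, -131.89416902,  190.843895  ]), np.float64(0.5413965737141875))
```

View pics/w1z.png

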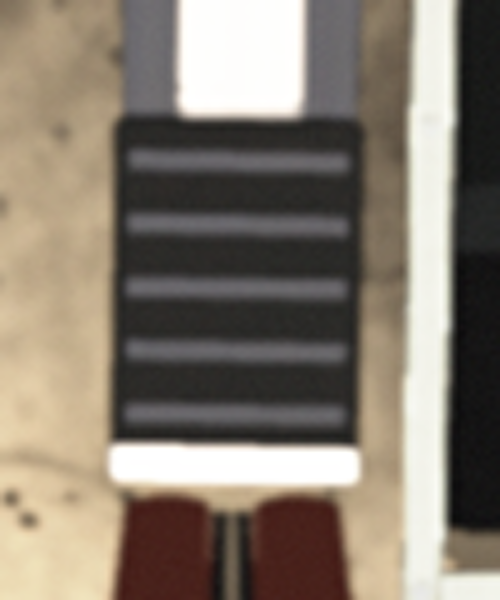

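The dark pad spans rows 205–270 around column 327 in the wrist view, and the white end-plate top is at rows 270–277. Averaging the view pairs, the plate's outer top edge is at about (510,-134,187) and its middle at about z 168. The origin is therefore about 33 mm back, as expected. I'll go down behind the plate.

>>> move_arm(increments=[255,-50,0,0,0,255,-100,-1,0,0,255,-100,-1,50,0,255,-100,-1,100,0,255,-100,-1,145,0,255,-100,-1,163,0,255,-100,-1,163,0])

```text
t: 3.02
ee_pos: [505.1, -181.5, 166.5]
orientation: [-2.233, -2.205, 0.003]
ft_force: [-1.4, 0.3, 0.0]
width: 0.2
```

```bash
python3 - <<'E'
from h import *
o=ctrl.get_obs(); print(o["t"],o["ee_pos"],o["ft_force"])
fr,w=cam("wrist"); cv2.imwrite("pics/w2.png",fr[:,:,::-1])
fr,w=cam("scene"); crop(fr,260,150,400,350,"pics/s2.png")
fr,w=cam("top"); crop(fr,220,190,430,310,"pics/t2.png")
E
```

```text
3.025 [ 505.1196355  -181.52828555  166.5028579 ] [-1.37242008  0.32315174  0.03547377]
pics/s2.png 3.0
pics/t2.png 3.8095238095238093
```

View pics/w2.png

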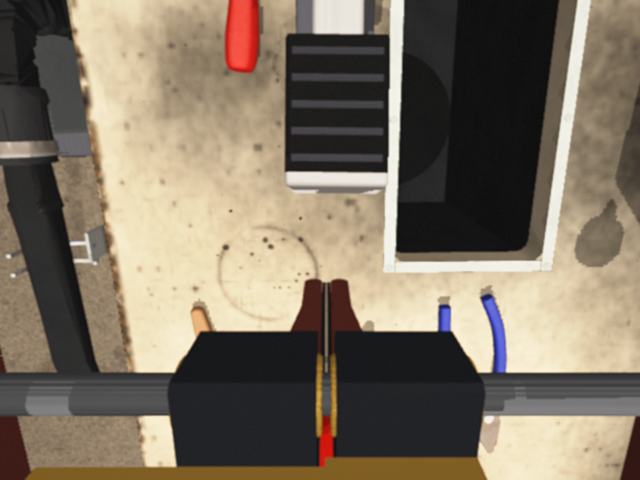

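View pics/s2.png

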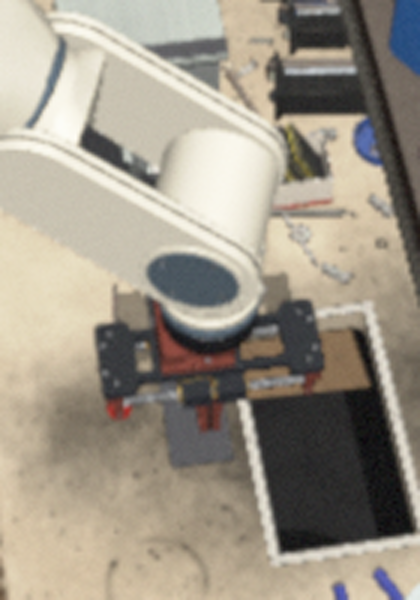

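View pics/t2.png

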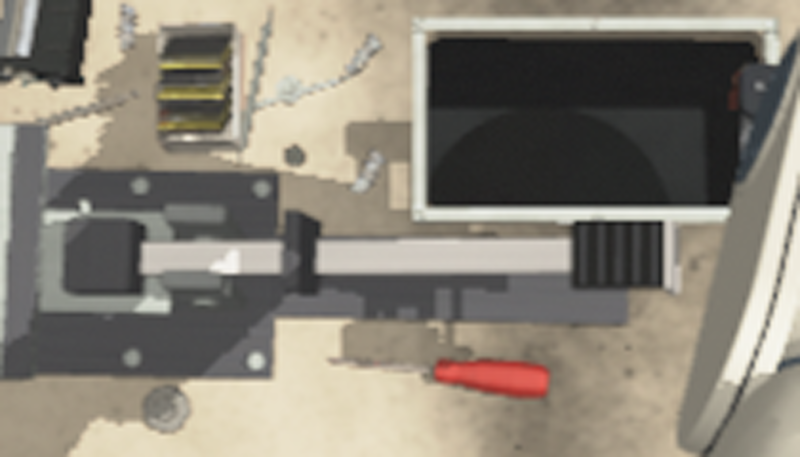

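The wrist view shows the plate centred at column 337 and the fingers at 326, so I need to shift +5 mm in x. The plate's outer edge is at about row 188, roughly 30 mm from the finger face. I'll start pushing gently.

>>> move_arm(increments=[255,5,5,0,0,255,10,5,0,0,255,15,5,0,0,255,19,5,0,0,255,23,5,0,0,255,27,5,0,0,255,31,5,0,0,255,35,5,0,0,255,39,5,0,0])

```text
t: 4.3
ee_pos: [512.8, -142.3, 168.9]
orientation: [2.233, 2.207, 0.001]
ft_force: [1.4, 0.6, -0.8]
width: 0.5
```

```bash
python3 - <<'E'
from h import *
o=ctrl.get_obs(); print(o["t"],o["ee_pos"],o["ft_force"])
fr,w=cam("wrist"); cv2.imwrite("pics/w3.png",fr[:,:,::-1])
E
```

```text
4.3 [ 512.83989308 -142.34442846  168.86378822] [ 1.40381831  0.55487638 -0.81566968]
```

View pics/w3.png

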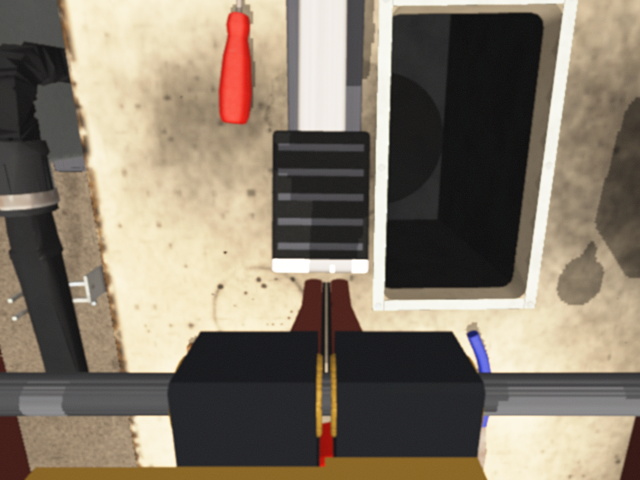

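>>> move_arm(increments=[255,3,-2,0,0,255,6,-2,0,0,255,9,-2,0,0,255,12,-2,0,0,255,12,-2,0,0])

```text
t: 4.97
ee_pos: [510.9, -129.8, 168.9]
orientation: [2.233, 2.208, 0.001]
ft_force: [-0.7, -0.8, 0.0]
width: 0.1
```

```bash
python3 - <<'E'
from h import *
o=ctrl.get_obs(); print(o["t"],o["ee_pos"],o["ft_force"])
fr,w=cam("wrist"); cv2.imwrite("pics/w4.png",fr[:,:,::-1])
fr,w=cam("top"); crop(fr,220,190,430,310,"pics/t4.png")
E
```

```text
4.975 [ 510.93935382 -129.77287137  168.85512919] [-0.69611059 -0.75611142  0.04742865]
pics/t4.png 3.8095238095238093
```

View pics/w4.png

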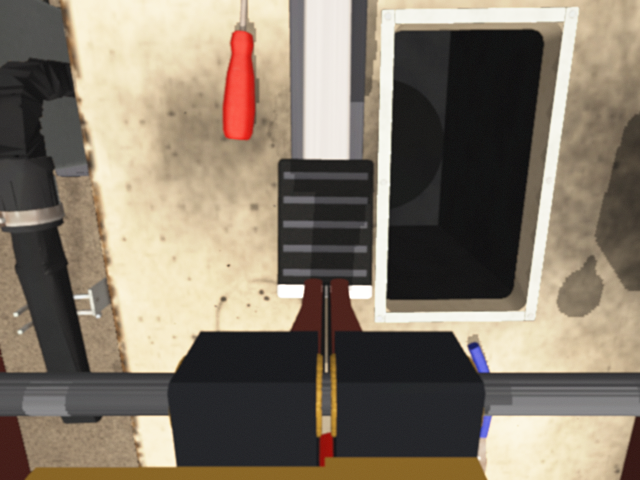

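View pics/t4.png

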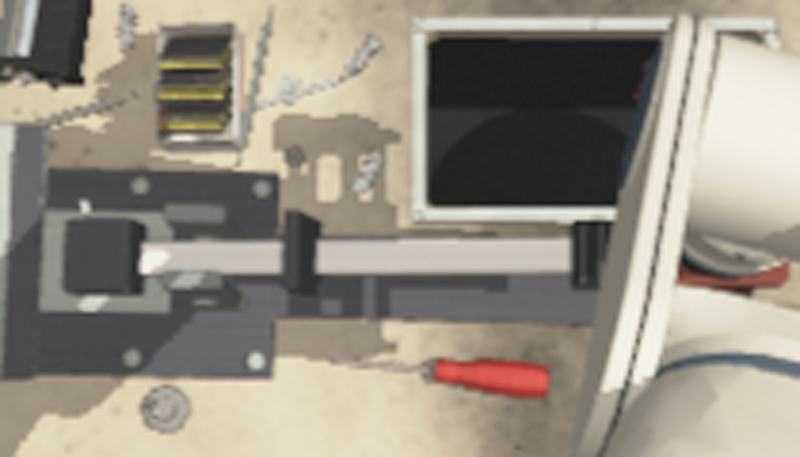

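```bash
cp /dev/null /dev/null; python3 - <<'E'
from h import *
d=ctrl.get_image("wrist");f=240/np.tan(np.radians(d["vertical_fov"])/2);m=np.array(d["mount"])
poses=[((511.3,-76.5,330.5),(-2.226,-2.217,-.001)),((505.1,-181.5,166.5),(-2.233,-2.205,.003)),((512.84,-142.34,168.86),(2.233,2.207,.001)),((510.94,-129.77,168.86),(2.233,2.208,.001))]
cs=[]
for p,r in poses:
    T=np.eye(4);T[:3,:3]=R.from_rotvec(r).as_matrix();T[:3,3]=p;cs.append((f,d["cx"],d["cy"],T@m))
obs={"padfront":[(327,203.5),(337,34),(321,131),(325.5,159)],"plate inner top":[(327,269),(337,172),(321,259),(325.5,285)],"plate outer top":[(327,277),(337,187),(321,272),(325.5,298)]}
def multi(rays):
    A=np.zeros((3,3));b=np.zeros(3)
    for o,r in rays:
        Q=np.eye(3)-np.outer(r,r);A+=Q;b+=Q@o
    return np.linalg.solve(A,b)
for k,v in obs.items():
    print(k,multi([ray(c,*q) for c,q in zip(cs,v)]).round(1),two(cs[1],v[1],cs[3],v[3])[0].round(1),two(cs[0],v[0],cs[2],v[2])[0].round(1))
    for z in(160,170,180,190): print(z,[plane(c,*q,z)[1].round(1) for c,q in zip(cs,v)])
print([proj(c,c[3][:3,3]*0+np.array(p[0])) for c,p in zip(cs,poses)])
E
```

```text
padfront [512.  -71.3 161.2] [511.6 -71.5 163.6] [512.4 -71.7 156.8]
160 [np.float64(-71.1), np.float64(-70.8), np.float64(-71.7), np.float64(-71.8)]
170 [np.float64(-69.1), np.float64(-72.7), np.float64(-71.5), np.float64(-71.0)]
180 [np.float64(-67.2), np.float64(-74.6), np.float64(-71.3), np.float64(-70.1)]
190 [np.float64(-65.2), np.float64(-76.5), np.float64(-71.1), np.float64(-69.2)]
plate inner top [ 511.5 -127.3  177.5] [ 511.  -127.1  179.5] [ 511.9 -131.3  165.2]
160 [np.float64(-132.5), np.float64(-129.4), np.float64(-133.7), np.float64(-135.2)]
170 [np.float64(-128.9), np.float64(-128.2), np.float64(-130.3), np.float64(-131.1)]
180 [np.float64(-125.2), np.float64(-127.1), np.float64(-126.9), np.float64(-127.0)]
190 [np.float64(-121.5), np.float64(-125.9), np.float64(-123.5), np.float64(-122.8)]
plate outer top [ 511.4 -133.4  179.2] [ 510.9 -133.4  180.1] [ 512.2 -111.9  235. ]
160 [np.float64(-140.4), np.float64(-136.4), np.float64(-140.7), np.float64(-142.4)]
170 [np.float64(-136.5), np.float64(-134.9), np.float64(-136.9), np.float64(-137.9)]
180 [np.float64(-132.6), np.float64(-133.4), np.float64(-133.2), np.float64(-133.4)]
190 [np.float64(-128.8), np.float64(-131.8), np.float64(-129.4), np.float64(-128.9)]
[array([325.09564636, 281.59619742]), array([325.09564636, 281.59619742]), array([325.09564636, 281.59619742]), array([325.09564636, 281.59619742])]cp: '/dev/null' and '/dev/null' are the same file
```

```bash
python3 - <<'E'
import cv2
a=cv2.imread("pics/w4.png")[220:360,250:400]; cv2.imwrite("pics/w4z.png",cv2.resize(a,None,fx=4,fy=4,interpolation=2))
E
```

```text
(no output)
```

View pics/w4z.png

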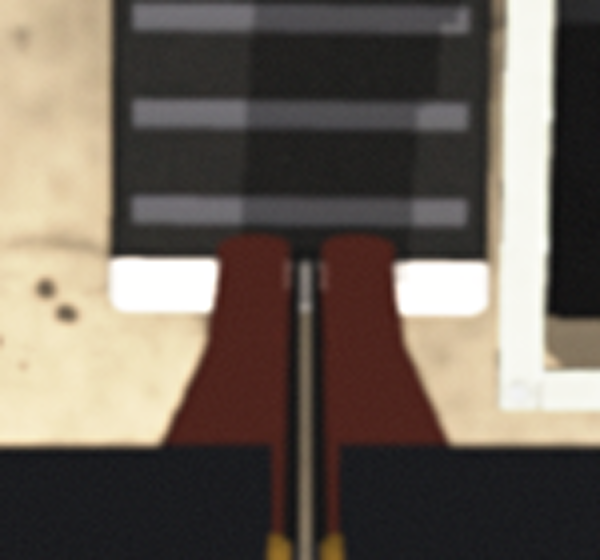

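```bash
python3 - <<'E'
from h import *
fr,w=cam("scene"); crop(fr,270,190,370,290,"pics/s5.png",6)
print(proj(w,(511,-129.8,168.9)),proj(w,(511,-133.4,179)),proj(w,(511,-138,165)))
print((proj(w,(511,-129.8,168.9))-[270,190])*6)
print(ctrl.get_obs()["ee_pos"])
E
```

```text
pics/s5.png 6
[327.41006271 276.331141  ] [327.64211312 275.57542211] [327.91388511 279.75833802]
[344.46037629 517.986846  ]
[ 510.92863905 -130.03519967  168.83859126]
```

View pics/s5.png

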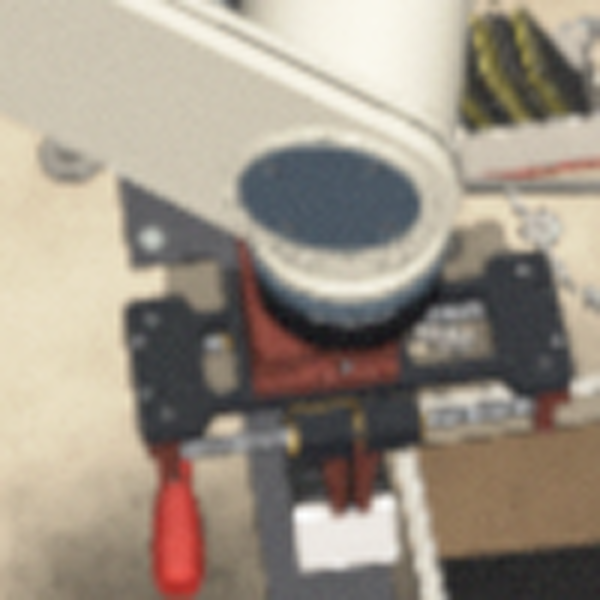

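```bash
python3 - <<'E'
from h import *
d=ctrl.get_image("wrist");f=240/np.tan(np.radians(d["vertical_fov"])/2);m=np.array(d["mount"])
poses=[((511.3,-76.5,330.5),(-2.226,-2.217,-.001)),((505.1,-181.5,166.5),(-2.233,-2.205,.003)),((512.84,-142.34,168.86),(2.233,2.207,.001)),((510.94,-129.77,168.86),(2.233,2.208,.001))]
cs=[]
for p,r in poses:
    T=np.eye(4);T[:3,:3]=R.from_rotvec(r).as_matrix();T[:3,3]=p;cs.append((f,d["cx"],d["cy"],T@m))
_,c=cam("top")
T=lambda x,y:(220+(x+.5)/3.8095-.5,190+(y+.5)/3.8095-.5)
for z in (0,10):
  print("z",z)
  print("top NR",plane(c,*T(782,220),z).round(1),"NL",plane(c,*T(412,220),z).round(1))
  print("w1 NR",plane(cs[0],360,300,z).round(1),"NL",plane(cs[0],364,97,z).round(1))
  print("w2 NR",plane(cs[1],386,271,z).round(1))
  print("w3 NR",plane(cs[2],375,308,z).round(1))
  print("w4 NR",plane(cs[3],377,320,z).round(1),"NL",plane(cs[3],382,12,z).round(1))
E
```

```text
z 0
top NR [ 558.  -237.3    0. ] NL [557.5  29.5   0. ]
w1 NR [ 558.6 -236.5    0. ] NL [558.3  26.8   0. ]
w2 NR [ 559.4 -238.5    0. ]
w3 NR [ 559.3 -237.9    0. ]
w4 NR [ 559.5 -237.7    0. ] NL [557.2  26.6   0. ]
z 10
top NR [ 556.5 -235.2   10. ] NL [556.   29.4  10. ]
w1 NR [ 557.7 -232.    10. ] NL [557.4  26.2  10. ]
w2 NR [ 557.9 -234.8   10. ]
w3 NR [ 558.  -233.1   10. ]
w4 NR [ 558.2 -232.6   10. ] NL [555.9  24.3  10. ]
```

```bash
python3 - <<'E'
from h import *
_,w=cam("wrist");_,s=cam("scene")
for v in (279,281): 
  for sv in (274.5,275.3,276): print(v,sv,two(w,(326,v),s,(328.5,sv)))
for x in(-10,0,10):
  for z in (169,180,190): print(x,z,proj(w,(511,-129.8+x,z)),proj(s,(511,-129.8+x,z)))
E
```

```text
279 274.5 (array([ 512.84099712, -127.15124343,  173.22900993]), np.float64(2.9204287012696213))
279 275.3 (array([ 512.76438017, -128.12484703,  170.7465976 ]), np.float64(2.771834199685033))
279 276 (array([ 512.69722045, -128.97825897,  168.57067831]), np.float64(2.6415844996846074))
281 274.5 (array([ 512.78544301, -127.74653026,  174.26173055]), np.float64(2.828613468151604))
281 275.3 (array([ 512.70811851, -128.72755404,  171.79539914]), np.float64(2.6788729429557234))
281 276 (array([ 512.64033987, -129.58745387,  169.63361644]), np.float64(2.547621178392314))
-10 169 [325.46804577 300.16227838] [328.03004999 279.59178095]
-10 180 [325.51504108 310.05587176] [328.04253933 277.4917827 ]
-10 190 [325.56252538 320.05240736] [328.05401686 275.5619151 ]
0 169 [325.23355719 281.21482793] [327.41014356 276.31205459]
0 180 [325.26805112 290.18744928] [327.41908684 274.20057367]
0 190 [325.30295784 299.26744524] [327.42730528 272.26022423]
10 169 [324.99248211 261.73516584] [326.79436592 273.05417237]
10 180 [325.01372751 269.72909073] [326.79981015 270.93140876]
10 190 [325.03526137 277.83155564] [326.80481295 268.98076153]
```

The calibration checks out: the tray corners agree to about 2 mm across cameras. The finger occludes the plate without any force, so the tips passed over the plate top (z≈179). The visible finger ends look about 20 mm higher than the TCP. I'll back off, go lower and push again.

>>> move_arm(increments=[255,-15,0,-4,0,255,-35,0,-4,0,255,-48,0,0,0,255,-48,0,12,0,255,-48,0,23,0,255,-48,0,23,0])

```text
t: 6.12
ee_pos: [509.3, -177.4, 144.3]
orientation: [-2.233, -2.208, 0.001]
ft_force: [-0.8, -0.1, 0.3]
width: 0.4
```

>>> move_arm(increments=[255,6,0,0,0,255,12,0,0,0,255,18,0,0,0,255,22,0,0,0,255,26,0,0,0,255,30,0,0,0,255,33,0,0,0,255,36,0,0,0,255,36,0,0,0])

```text
t: 7.25
ee_pos: [509.7, -141.2, 144.3]
orientation: [-2.233, -2.208, 0.001]
ft_force: [-0.0, -1.4, -0.3]
width: 0.5
```

```bash
python3 - <<'E'
from h import *
o=ctrl.get_obs(); print(o["t"],o["ee_pos"],o["ft_force"])
fr,w=cam("wrist"); cv2.imwrite("pics/w6.png",fr[:,:,::-1])
fr,w=cam("scene"); crop(fr,270,190,370,290,"pics/s6.png",6)
E
```

```text
7.25 [ 509.6683884  -141.20721228  144.30774411] [-0.02977757 -1.4163633  -0.26627788]
pics/s6.png 6
```

View pics/w6.png

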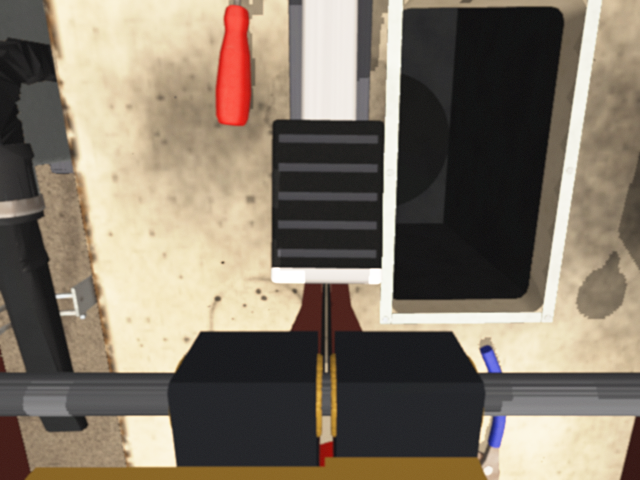

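View pics/s6.png

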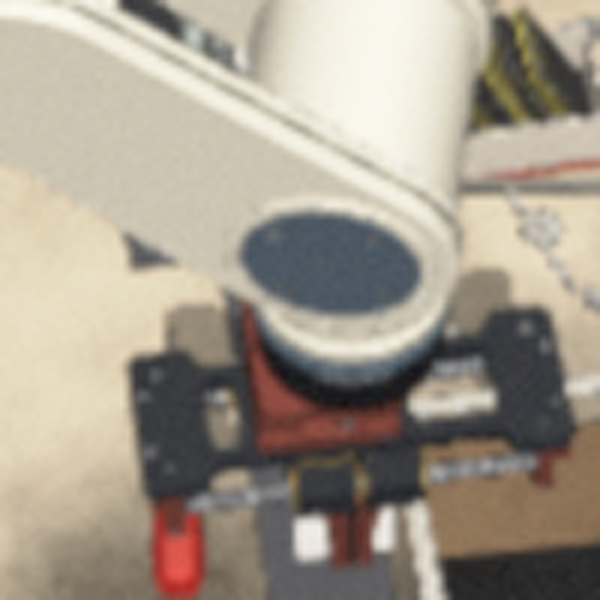

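Now the plate hides the fingertips, so they are properly behind it, and the −1.4 N suggests contact is starting. I'll keep pushing.

>>> move_arm(increments=[255,3,1,0,0,255,6,1,0,0,255,9,1,0,0,255,12,1,0,0,255,14,1,0,0])

```text
t: 7.98
ee_pos: [510.8, -127.0, 144.3]
orientation: [-2.233, -2.208, 0.001]
ft_force: [0.5, -3.1, 1.0]
width: 0.6
```

```bash
python3 - <<'E'
from h import *
o=ctrl.get_obs(); print(o["t"],o["ee_pos"],o["ft_force"])
fr,w=cam("wrist"); cv2.imwrite("pics/w7.png",fr[:,:,::-1])
fr,w=cam("top"); crop(fr,220,190,430,310,"pics/t7.png")
E
```

```text
7.975 [ 510.77407692 -127.01589547  144.27710886] [ 0.47002    -3.08765796  1.04954801]
pics/t7.png 3.8095238095238093
```

View pics/w7.png

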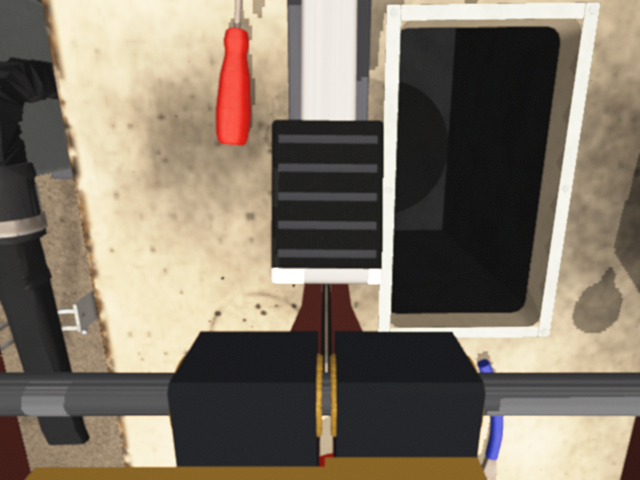

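View pics/t7.png

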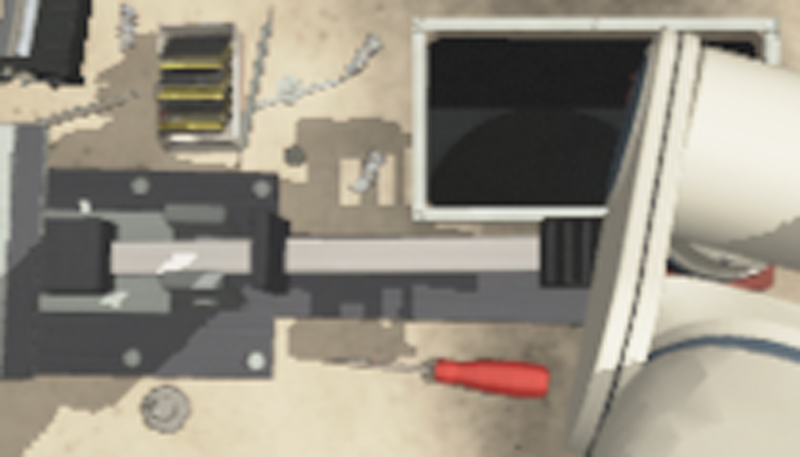

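The bar has slid about 20 mm with 3 N of push, and it moves along with the tool. The collar is now close to the posts, so I'll continue in small steps.

>>> move_arm(increments=[255,2,0,0,0,255,4,0,0,0,255,6,0,0,0,255,8,0,0,0,255,8,0,0,0])

```text
t: 8.7
ee_pos: [510.7, -118.6, 144.2]
orientation: [-2.232, -2.207, 0.001]
ft_force: [-0.5, -0.7, -0.6]
width: 0.5
```

```bash
python3 - <<'E'
from h import *
o=ctrl.get_obs(); print(o["t"],o["ee_pos"],o["ft_force"])
fr,w=cam("top"); crop(fr,220,210,310,280,"pics/t8.png",8)
E
```

```text
8.7 [ 510.72982361 -118.6046509   144.20290452] [-0.49625974 -0.71920274 -0.59448665]
pics/t8.png 8
```

View pics/t8.png

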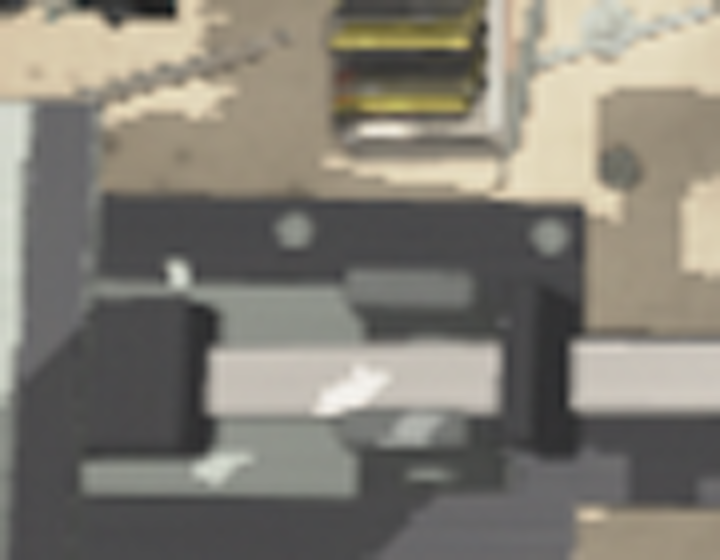

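The collar front (column 503) is still about 10 mm short of the posts' back edge (column 472).

>>> move_arm(increments=[255,2,0,0,0,255,4,0,0,0,255,6,0,0,0,255,8,0,0,0,255,8,0,0,0])

```text
t: 9.38
ee_pos: [510.9, -110.9, 144.3]
orientation: [-2.232, -2.208, 0.002]
ft_force: [-0.7, -5.1, -1.0]
width: 0.6
```

>>> move_arm(increments=[255,1,0,0,0,255,2,0,0,0,255,3,0,0,0])

```text
t: 9.75
ee_pos: [511.4, -110.4, 144.6]
orientation: [2.23, 2.21, -0.005]
ft_force: [0.3, -17.4, -0.6]
width: 0.5
```

```bash
python3 - <<'E'
from h import *
o=ctrl.get_obs(); print(o["t"],o["ee_pos"],o["ft_force"])
fr,w=cam("top"); crop(fr,220,210,310,280,"pics/t9.png",8)
fr,w=cam("wrist"); cv2.imwrite("pics/w9.png",fr[:,:,::-1])
E
```

```text
9.75 [ 511.36779424 -110.39446564  144.55894581] [  0.27433386 -17.39331567  -0.61277881]
pics/t9.png 8
```

View pics/t9.png

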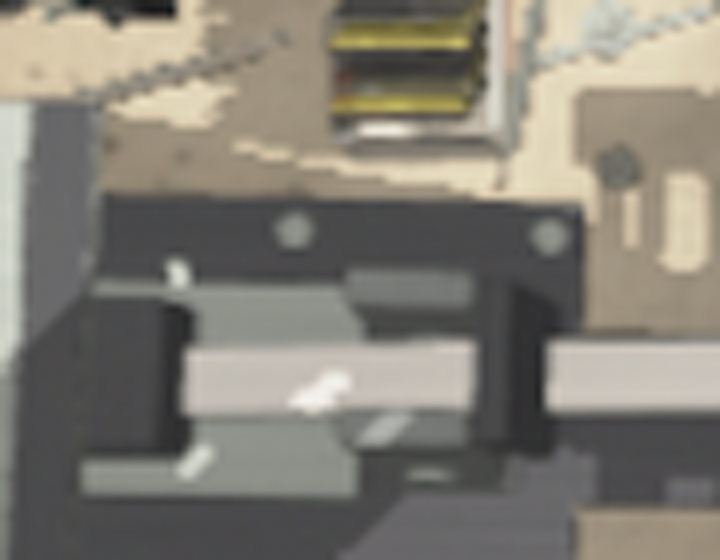

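View pics/w9.png

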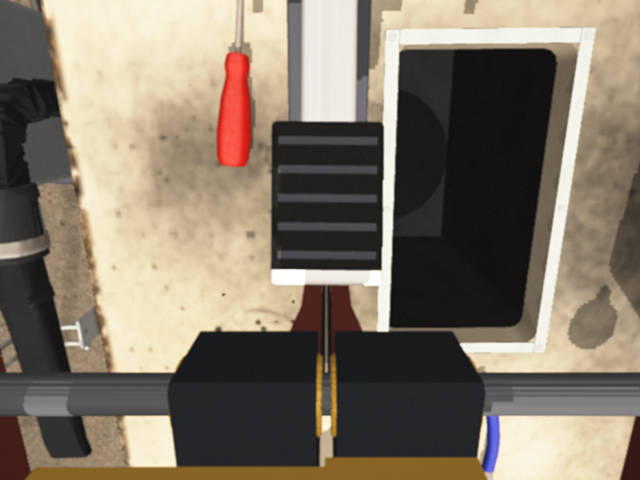

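The collar has met the posts: motion stopped and the force jumped from 5 to 17 N. The top view shows the collar touching the posts' back edge (column ~472) and the head under the lip. Next I'll work out where the pad centre is.

```bash
python3 - <<'E'
from h import *
o=ctrl.get_obs(); fr,w=cam("wrist")
for r,z in((122,161),(195,167),(268,172)): print(r,plane(w,327.5,r,z).round(1))
print(o["ee_pos"],R.from_rotvec(o["orientation"]).as_matrix().round(3))
E
```

```text
122 [513.  -35.8 161. ]
195 [512.8 -64.  167. ]
268 [512.5 -93.3 172. ]
[ 511.34685285 -110.44646202  144.54966675] [[ 0.009  1.    -0.001]
 [ 1.    -0.009 -0.004]
 [-0.004 -0.001 -1.   ]]
```

>>> move_arm(increments=[255,-8,0,0,0,255,-20,0,0,0,255,-22,0,-35,0,255,-22,0,-75,0,255,-22,0,-75,0])

```text
t: 10.52
ee_pos: [513.2, -132.8, 222.6]
orientation: [2.227, 2.206, -0.0]
ft_force: [-0.4, 0.3, 0.0]
width: 0.4
```

>>> move_arm(increments=[255,35,0,0,0,255,69,0,0,0,255,69,0,15,0,255,69,0,30,0,255,69,0,42,0,255,69,0,50,0,255,69,0,50,0])

```text
t: 11.4
ee_pos: [513.6, -64.4, 171.3]
orientation: [2.229, 2.206, -0.002]
ft_force: [-0.6, -0.9, -0.9]
width: 0.3
```

```bash
python3 - <<'E'
from h import *
o=ctrl.get_obs(); print(o["t"],o["ee_pos"],o["ft_force"])
fr,w=cam("wrist"); cv2.imwrite("pics/w10.png",fr[:,:,::-1])
E
```

```text
11.4 [513.62495649 -64.43596875 171.34928343] [-0.62380295 -0.94935648 -0.899357  ]
```

View pics/w10.png

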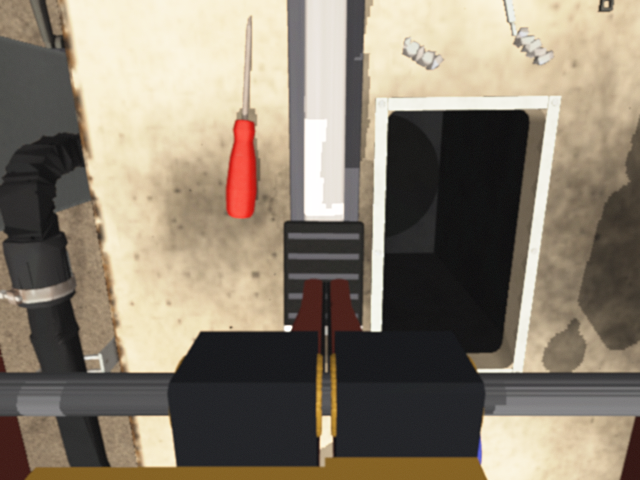

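The fingers are centred over the pad (column 326). I'll lower until they touch.

>>> move_arm(increments=[255,0,-1,4,0,255,0,-1,8,0,255,0,-1,8,0])

```text
t: 11.82
ee_pos: [512.9, -64.4, 163.7]
orientation: [2.228, 2.206, -0.001]
ft_force: [0.0, 0.3, 0.4]
width: 0.4
```

>>> move_arm(increments=[255,0,0,5,0,255,0,0,10,0,255,0,0,10,0])

```text
t: 12.2
ee_pos: [512.6, -64.3, 153.2]
orientation: [2.229, 2.206, -0.002]
ft_force: [-0.2, 0.1, 0.1]
width: 0.3
```

```bash
python3 - <<'E'
from h import *
o=ctrl.get_obs(); print(o["t"],o["ee_pos"],o["ft_force"])
fr,w=cam("wrist"); cv2.imwrite("pics/w11.png",fr[:,:,::-1])
E
```

```text
12.2 [512.55979729 -64.33404721 153.1877104 ] [-0.24069571  0.12114893  0.10390521]
```

View pics/w11.png

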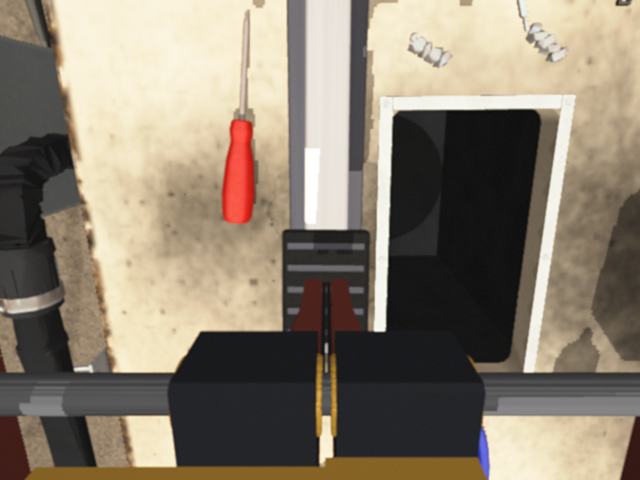

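>>> move_arm(increments=[255,0,0,4,0,255,0,0,8,0,255,0,0,8,0])

```text
t: 12.62
ee_pos: [512.5, -64.4, 145.1]
orientation: [2.229, 2.206, -0.002]
ft_force: [-0.0, -0.9, -0.9]
width: 0.2
```

>>> move_arm(increments=[255,0,0,4,0,255,0,0,8,0,255,0,0,8,0])

```text
t: 13.0
ee_pos: [512.2, -64.4, 136.6]
orientation: [2.229, 2.207, -0.003]
ft_force: [0.5, -0.0, 0.3]
width: 0.9
```

```bash
python3 - <<'E'
from h import *
o=ctrl.get_obs(); print(o["t"],o["ee_pos"],o["ft_force"])
fr,w=cam("wrist"); cv2.imwrite("pics/w12.png",fr[:,:,::-1])
fr,w=cam("scene"); crop(fr,250,100,390,290,"pics/s12.png",3)
E
```

```text
13.0 [512.21297351 -64.37997561 136.62119811] [ 0.54763515 -0.00392102  0.31780158]
pics/s12.png 3
```

View pics/w12.png

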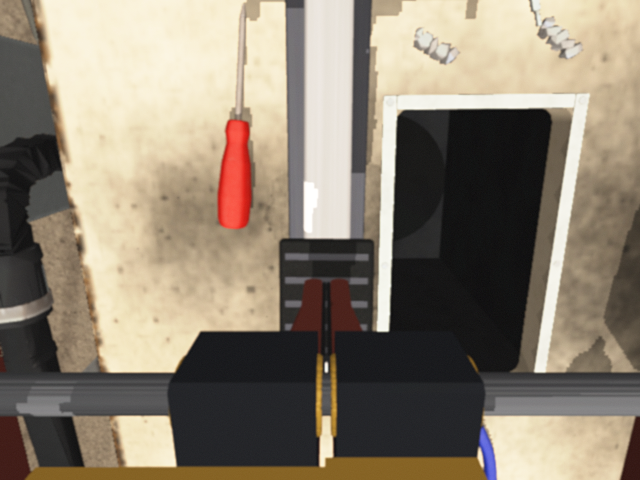

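View pics/s12.png

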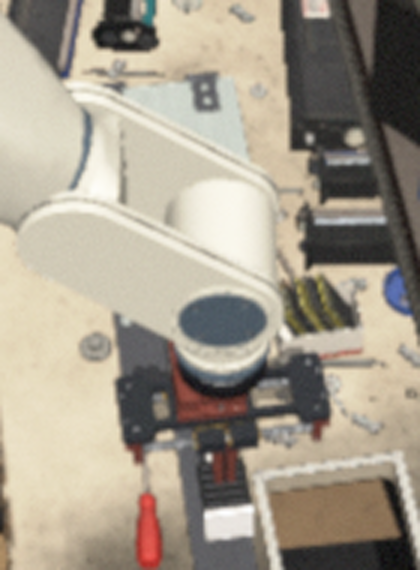

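```bash
python3 - <<'E'
from h import *
d=ctrl.get_image("wrist");f=240/np.tan(np.radians(d["vertical_fov"])/2);m=np.array(d["mount"])
poses=[((513.62,-64.44,171.35),(2.229,2.206,-.002)),((512.56,-64.33,153.19),(2.229,2.206,-.002)),((512.21,-64.38,136.62),(2.229,2.207,-.003))]
px=[((285,222),(364,222)),((282,230.5),(370,230.5)),((280,239.5),(374,239.5))]
for (p,r),q in zip(poses,px):
    T=np.eye(4);T[:3,:3]=R.from_rotvec(r).as_matrix();T[:3,3]=p;c=(f,d["cx"],d["cy"],T@m)
    for z in (130,140,150,160):
        a=plane(c,*q[0],z);b=plane(c,*q[1],z); print(z,a.round(1),(b-a)[0].round(1),end=" | ")
    print()
E
```

```text
130 [491.1 -44.6 130. ] 45.0 | 140 [492.1 -42.1 140. ] 43.0 | 150 [493.1 -39.7 150. ] 41.0 | 160 [494.1 -37.2 160. ] 39.0 | 
130 [490.1 -44.6 130. ] 46.4 | 140 [491.2 -41.9 140. ] 44.2 | 150 [492.3 -39.2 150. ] 41.9 | 160 [493.4 -36.6 160. ] 39.7 | 
130 [490.4 -44.8 130. ] 45.9 | 140 [491.6 -41.9 140. ] 43.5 | 150 [492.7 -38.9 150. ] 41.1 | 160 [493.9 -36.  160. ] 38.7 |
```

The pad front is now at about z 138, y −42, where it was 161 and −36 while I was pushing. The long end settled once I released it. I'll check the collar and head before pressing.

```bash
python3 - <<'E'
from h import *
fr,w=cam("top"); crop(fr,220,210,310,280,"pics/t13.png",8)
a=cv2.imread("pics/t9.png");b=cv2.imread("pics/t13.png")
E
```

```text
pics/t13.png 8
```

View pics/t13.png

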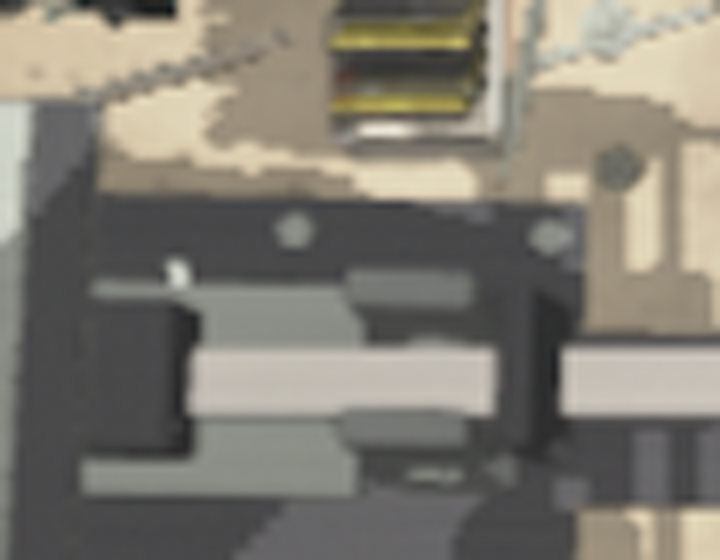

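The collar has tipped back with about 5 mm of gap. Friction had carried the bar's end high during the push, so the top of the collar touched first. I'll push again with the end resting low, moving down slightly as it advances.

>>> move_arm(increments=[255,0,0,-25,0,255,0,0,-50,0,255,-37,0,-50,0,255,-74,0,-50,0,255,-74,0,-10,0,255,-74,0,16,0,255,-74,0,16,0])

```text
t: 14.08
ee_pos: [510.4, -138.2, 120.0]
orientation: [2.232, 2.209, -0.005]
ft_force: [0.1, -1.2, 0.1]
width: 0.2
```

```bash
python3 - <<'E'
from h import *
o=ctrl.get_obs(); print(o["t"],o["ee_pos"],o["ft_force"])
fr,w=cam("wrist"); cv2.imwrite("pics/w14.png",fr[:,:,::-1])
E
```

```text
14.075 [ 510.39515446 -138.20647584  119.95567933] [ 0.12376212 -1.19790221  0.1064282 ]
```

View pics/w14.png

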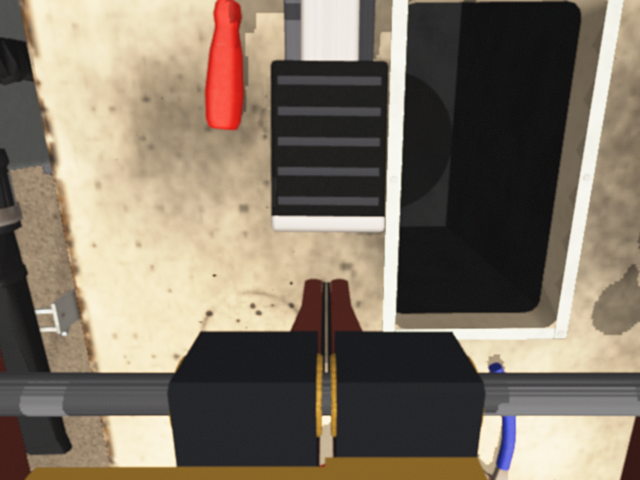

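>>> move_arm(increments=[255,4,1,4,0,255,8,1,4,0,255,12,1,4,0,255,15,1,4,0,255,18,1,4,0,255,20,1,5,0,255,22,1,6,0,255,24,1,7,0,255,24,1,8,0])

```text
t: 15.25
ee_pos: [513.0, -114.6, 113.2]
orientation: [2.23, 2.207, -0.003]
ft_force: [-0.1, -3.2, 1.1]
width: 0.3
```

```bash
python3 - <<'E'
from h import *
o=ctrl.get_obs(); print(o["t"],o["ee_pos"],o["ft_force"])
fr,w=cam("top"); crop(fr,220,210,310,280,"pics/t15.png",8)
fr,w=cam("wrist"); cv2.imwrite("pics/w15.png",fr[:,:,::-1])
E
```

```text
15.25 [ 512.99875094 -114.57729227  113.24065238] [-0.11981109 -3.18067105  1.11263907]
pics/t15.png 8
```

View pics/t15.png

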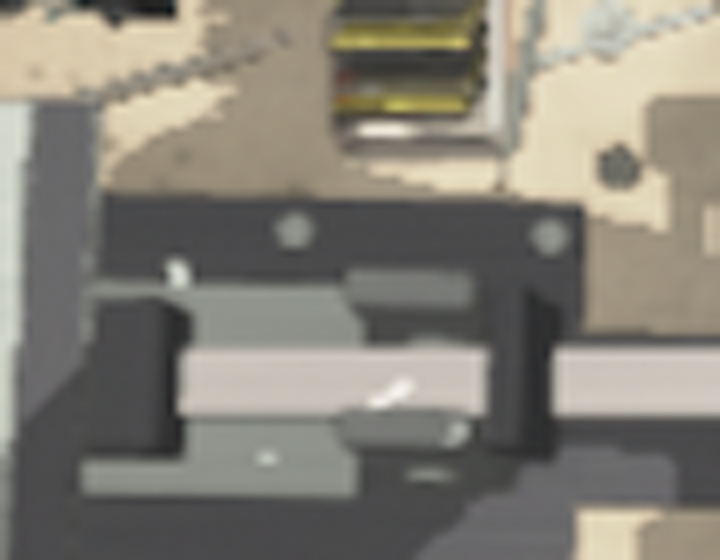

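View pics/w15.png

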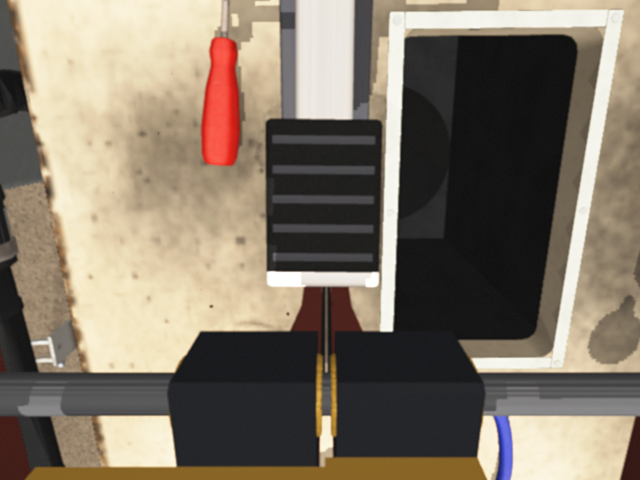

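Contact at −3 N, and the bar is advancing again (collar front 498→490, head back edge 190→178). I'll continue until it hits the stop.

>>> move_arm(increments=[255,1,-1,1,0,255,2,-1,2,0,255,3,-1,2,0,255,4,-1,3,0,255,5,-1,4,0,255,5,-1,4,0])

```text
t: 16.1
ee_pos: [513.0, -111.7, 109.9]
orientation: [2.226, 2.205, -0.005]
ft_force: [-0.5, -13.1, 4.9]
width: 0.3
```

>>> move_arm(increments=[255,1,0,1,0,255,2,0,2,0,255,2,0,2,0])

```text
t: 16.48
ee_pos: [514.0, -111.9, 108.7]
orientation: [2.222, 2.204, -0.006]
ft_force: [-1.0, -13.4, 5.9]
width: 0.3
```

```bash
python3 - <<'E'
from h import *
o=ctrl.get_obs(); print(o["t"],o["ee_pos"],o["ft_force"])
fr,w=cam("top"); crop(fr,220,210,310,280,"pics/t16.png",8)
E
```

```text
16.475 [ 514.03447502 -111.91421865  108.70354091] [ -1.02308716 -13.38658828   5.94199808]
pics/t16.png 8
```

View pics/t16.png

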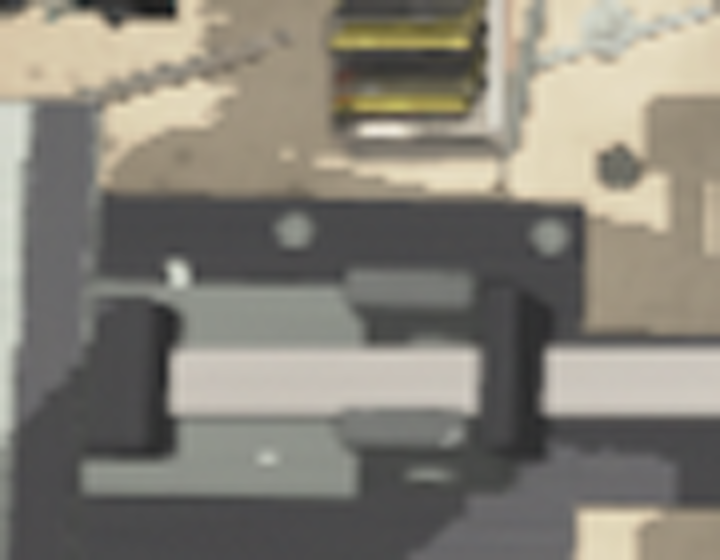

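The bar stopped again at −13 N with the collar on the posts (columns 482 vs 472, the rest being parallax), and the head is about 5 mm further in than before. Back off, then go over the pad.

>>> move_arm(increments=[255,-5,0,-2,0,255,-18,0,-2,0,255,-18,0,-40,0,255,-18,0,-80,0,255,25,0,-80,0,255,60,0,-75,0,255,60,0,-75,0])

```text
t: 17.4
ee_pos: [513.4, -49.6, 182.5]
orientation: [2.22, 2.208, -0.007]
ft_force: [0.3, -1.0, 0.1]
width: 0.4
```

```bash
python3 - <<'E'
from h import *
o=ctrl.get_obs(); print(o["t"],o["ee_pos"],o["ft_force"])
fr,w=cam("wrist"); cv2.imwrite("pics/w17.png",fr[:,:,::-1])
fr,w=cam("top"); crop(fr,220,210,310,280,"pics/t17.png",8)
E
```

```text
17.4 [513.43930786 -49.57234936 182.53518114] [ 0.31804519 -1.00953016  0.08906304]
pics/t17.png 8
```

View pics/w17.png

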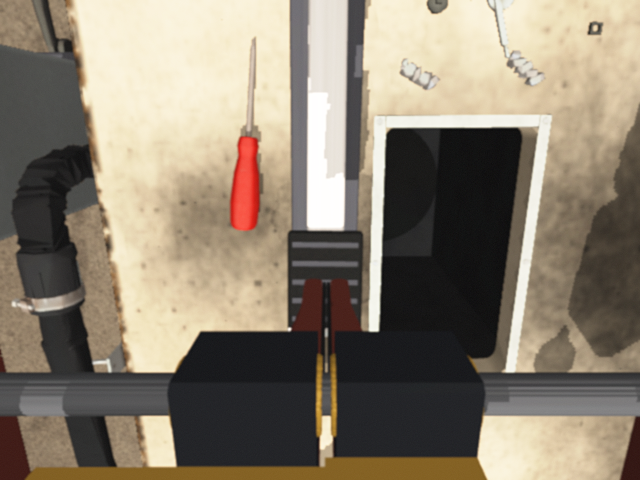

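View pics/t17.png

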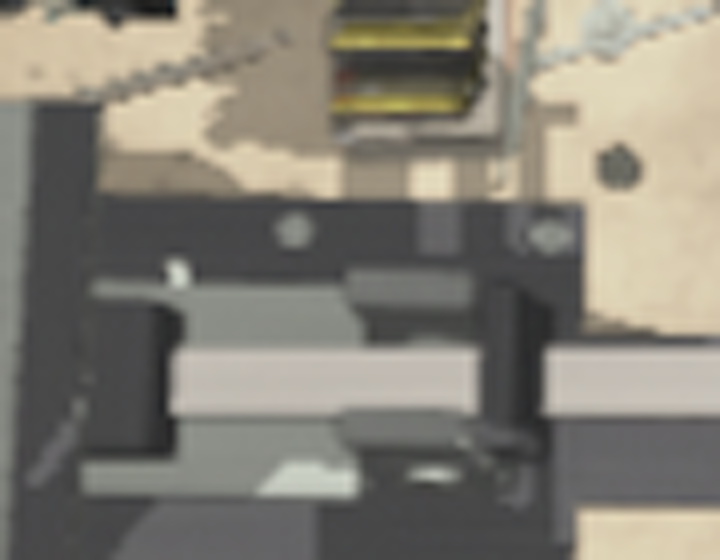

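The bar stays home after release. The pad front is at about (−37, z 132), so its centre is at y≈−65. I'll shift and lower in steps.

>>> move_arm(increments=[255,-15,-1,15,0,255,-15,-1,30,0,255,-15,-1,40,0,255,-15,-1,48,0,255,-15,-1,52,0,255,-15,-1,56,0,255,-15,-1,56,0])

```text
t: 18.38
ee_pos: [513.1, -66.7, 126.9]
orientation: [2.221, 2.205, -0.007]
ft_force: [-0.4, -0.2, 0.1]
width: 0.2
```

>>> move_arm(increments=[255,0,0,4,0,255,0,0,8,0,255,0,0,8,0])

```text
t: 18.75
ee_pos: [513.2, -66.9, 118.8]
orientation: [2.221, 2.205, -0.007]
ft_force: [-0.4, -0.7, 1.7]
width: 0.4
```

```bash
python3 - <<'E'
from h import *
o=ctrl.get_obs(); print(o["t"],o["ee_pos"],o["ft_force"])
fr,w=cam("wrist"); cv2.imwrite("pics/w18.png",fr[:,:,::-1])
E
```

```text
18.75 [513.15768861 -66.92063116 118.76340841] [-0.42736003 -0.67759403  1.69491617]
```

View pics/w18.png

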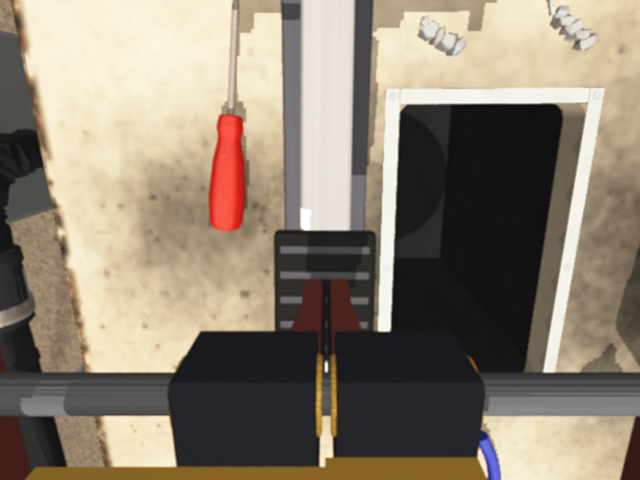

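Contact at 1.7 N with the pad top at about z 138. Now I press down in stages.

>>> move_arm(increments=[255,0,0,4,0,255,0,0,8,0,255,0,0,12,0,255,0,0,16,0,255,0,0,20,0,255,0,0,20,0])

```text
t: 19.55
ee_pos: [514.0, -67.8, 99.3]
orientation: [2.219, 2.204, -0.007]
ft_force: [-1.7, -4.7, 9.2]
width: 0.3
```

```bash
python3 - <<'E'
from h import *
o=ctrl.get_obs(); print(o["t"],o["ee_pos"],o["ft_force"])
fr,w=cam("wrist"); cv2.imwrite("pics/w19.png",fr[:,:,::-1])
fr,w=cam("top"); crop(fr,150,200,310,310,"pics/t19.png",5)
E
```

```text
19.55 [514.01799666 -67.84588466  99.33666046] [-1.71461235 -4.68000947  9.15657701]
pics/t19.png 5
```

View pics/w19.png

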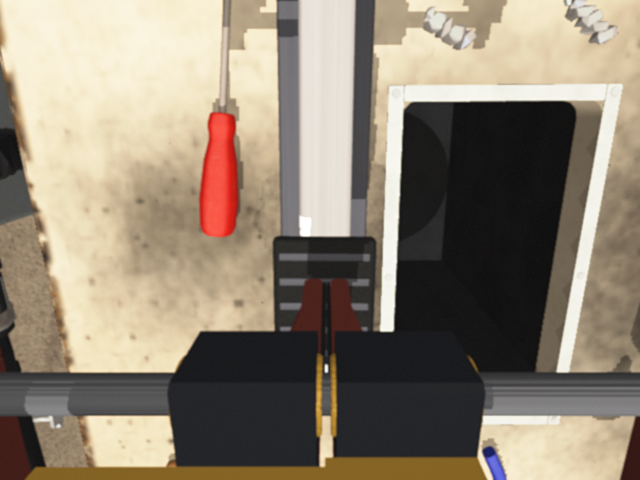

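View pics/t19.png

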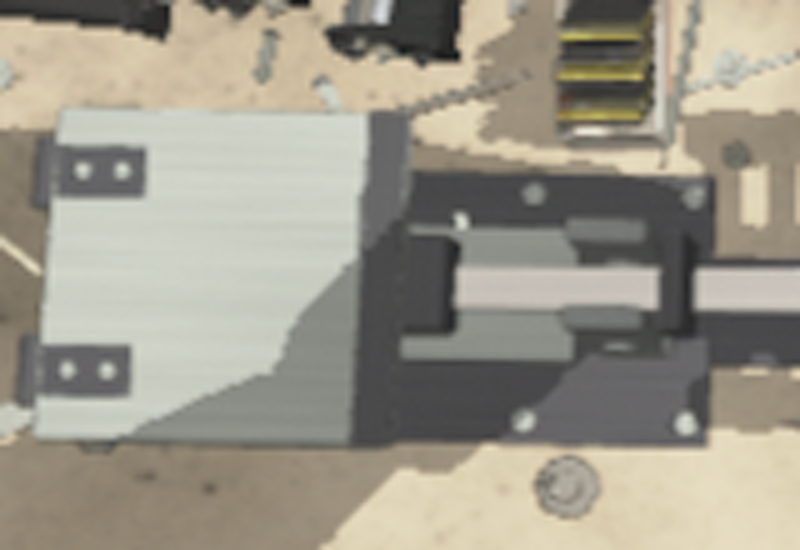

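>>> move_arm(increments=[255,0,-1,4,0,255,0,-1,8,0,255,0,-1,12,0,255,0,-1,16,0,255,0,-1,20,0,255,0,-1,24,0,255,0,-1,24,0])

```text
t: 20.52
ee_pos: [515.1, -69.8, 76.7]
orientation: [2.216, 2.202, -0.005]
ft_force: [-1.1, -8.2, 13.6]
width: 0.6
```

```bash
python3 - <<'E'
from h import *
o=ctrl.get_obs(); print(o["t"],o["ee_pos"],o["ft_force"])
fr,w=cam("wrist"); cv2.imwrite("pics/w20.png",fr[:,:,::-1])
fr,w=cam("top"); crop(fr,150,200,310,310,"pics/t20.png",5)
E
```

```text
20.525 [515.08309322 -69.79581916  76.67669471] [-1.14797635 -8.18655266 13.6268241 ]
pics/t20.png 5
```

View pics/w20.png

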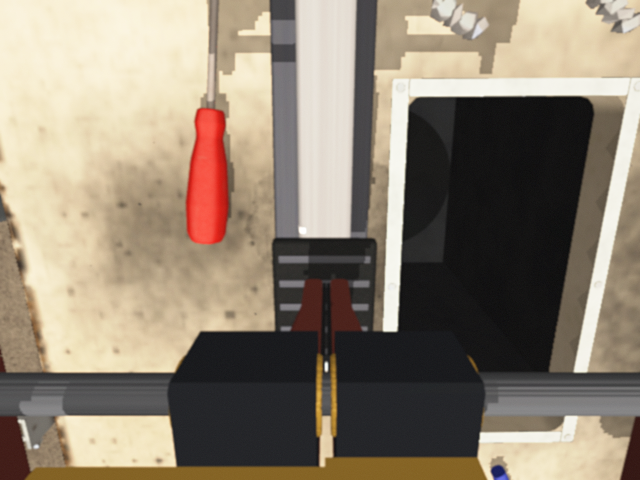

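View pics/t20.png

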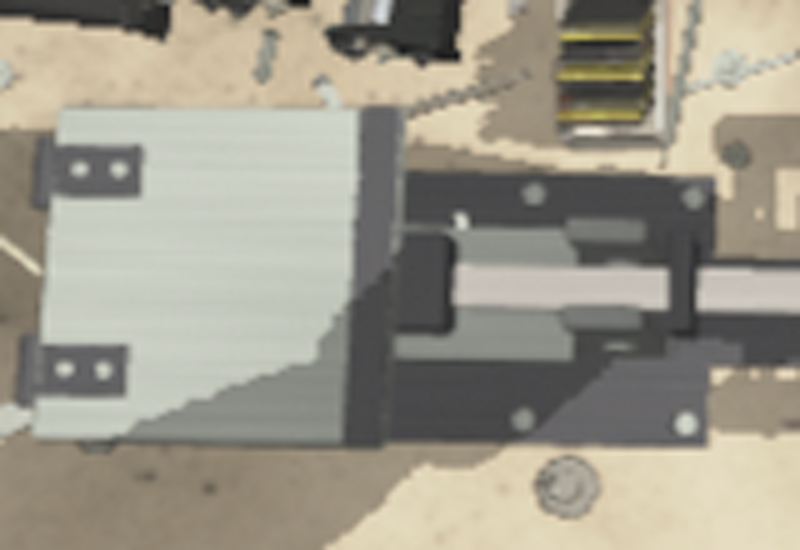

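The flap is rising: the lip edge in the top view moved from column 408 to 402, and the force is 13.6 N. I'll keep going.

>>> move_arm(increments=[255,-1,-1,4,0,255,-1,-1,8,0,255,-1,-2,12,0,255,-2,-2,16,0,255,-2,-2,20,0,255,-2,-2,24,0,255,-2,-2,24,0])

```text
t: 21.5
ee_pos: [514.7, -71.2, 53.6]
orientation: [2.216, 2.201, -0.001]
ft_force: [0.6, 5.2, 12.3]
width: 0.3
```

>>> move_arm(increments=[255,-1,0,4,0,255,-1,-1,8,0,255,-1,-1,12,0,255,-1,-1,14,0,255,-1,-1,14,0])

```text
t: 22.12
ee_pos: [515.2, -71.6, 40.4]
orientation: [2.215, 2.199, 0.003]
ft_force: [0.0, 4.5, 11.8]
width: 0.6
```

```bash
python3 - <<'E'
from h import *
o=ctrl.get_obs(); print(o["t"],o["ee_pos"],o["ft_force"])
fr,w=cam("wrist"); cv2.imwrite("pics/w21.png",fr[:,:,::-1])
fr,w=cam("top"); crop(fr,150,200,310,310,"pics/t21.png",5)
fr,w=cam("scene"); crop(fr,250,100,390,290,"pics/s21.png",3)
E
```

```text
22.125 [515.19102422 -71.60531531  40.40814407] [ 0.04727389  4.50564547 11.77228618]
pics/t21.png 5
pics/s21.png 3
```

View pics/w21.png

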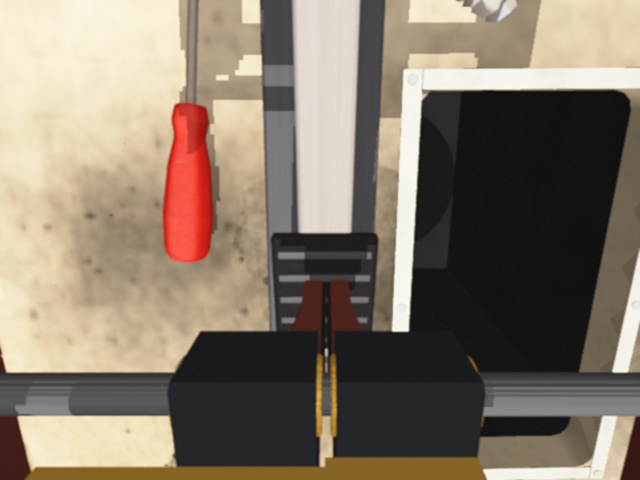

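View pics/t21.png

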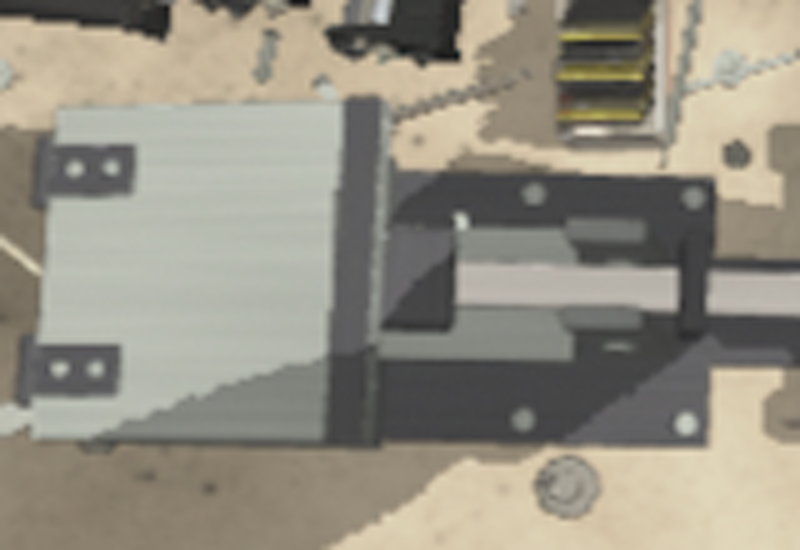

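View pics/s21.png

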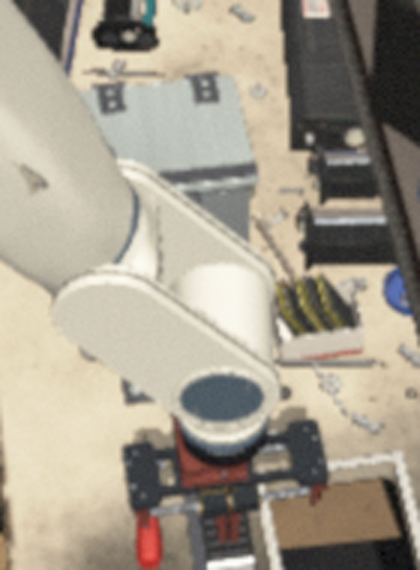

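The flap is visibly up and the pad has sunk about 79 mm. I'll check the lip height from the images and wait a moment to see that it holds.

>>> move_arm(increments=[255,0,0,3,0,255,0,0,4,0,255,0,0,4,0,255,0,0,4,0,255,0,0,4,0,255,0,0,4,0])

```text
t: 23.02
ee_pos: [516.2, -71.1, 37.3]
orientation: [2.215, 2.198, 0.005]
ft_force: [-0.5, 2.5, 12.3]
width: 0.4
```

```bash
python3 - <<'E'
from h import *
o=ctrl.get_obs(); print(o["t"],o["ee_pos"],o["ft_force"])
ft,c=cam("top"); crop(ft,215,205,275,250,"pics/t22.png",12)
fs,s=cam("scene"); crop(fs,310,140,350,180,"pics/s22.png",14)
a=cv2.imread("pics/top0.png");cv2.imwrite("pics/t0z.png",cv2.resize(a[205:250,215:275],None,fx=12,fy=12,interpolation=2))
a=cv2.imread("pics/scene0.png");cv2.imwrite("pics/s0z.png",cv2.resize(a[140:180,310:350],None,fx=14,fy=14,interpolation=2))
E
python3 -c "
import cv2,numpy as np
r=lambda n:cv2.resize(cv2.imread('pics/'+n),(390,290))
A=np.vstack([np.hstack([r('t0z.png'),r('t22.png')]),np.hstack([r('s0z.png'),r('s22.png')])]);cv2.imwrite('pics/cmp.png',A)"
```

```text
23.025 [516.15445829 -71.13405566  37.2681627 ] [-0.51164263  2.50754674 12.33072965]
pics/t22.png 12
pics/s22.png 14
```

View pics/cmp.png

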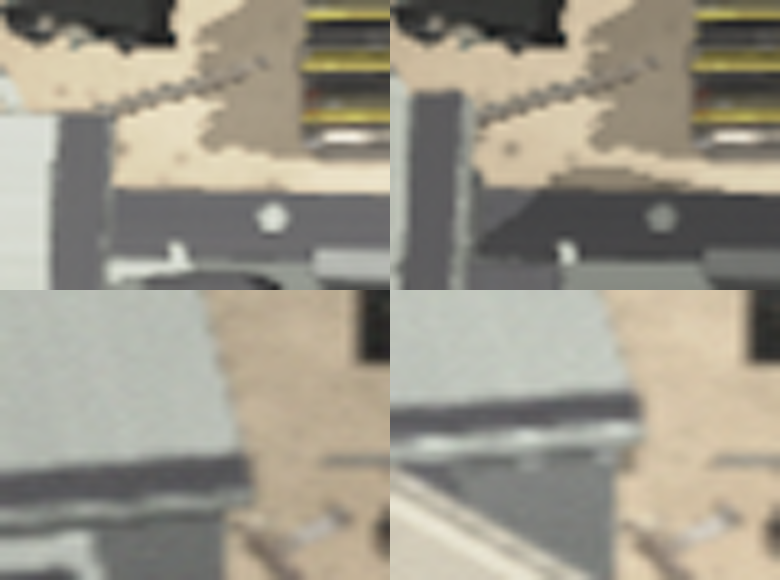

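```bash
python3 - <<'E'
from h import *
_,c=cam("top");_,s=cam("scene")
for t,q in(((112,113),(248,197)),((76,92),(250,132))):
    print(two(c,(215+t[0]/6.5-.5,205+t[1]/6.44-.5),s,(310+q[0]/9.75-.5,140+q[1]/7.25-.5)))
print(ctrl.get_obs()["ft_force"])
E
```

```text
(array([600.89672173, 269.4374493 , 127.05241799]), np.float64(2.32769160958122))
(array([601.96729106, 275.46546584, 161.22854305]), np.float64(1.9972447063481065))
[-1.31742058  3.23083586 12.44376236]
```

The lip edge went from z 127 to 161, a rise of about 34 mm. The pressing force holds steady at about 12 N, so I'm handing in.

```bash
python3 -c "
from workcell import ctrl
print(ctrl.close_job()); o=ctrl.get_obs(); print(o['t'],o['ee_pos'],o['ft_force'])"
```

```text
the job is handed in; nothing more can be done
None
the job is handed in; nothing more can be done
```

The flap is open and I handed the job in with the closed fingertips still pressing the pad, about 23 s into the 48 s limit. The lip is up about 34 mm by two-camera triangulation (top of the lip edge z 127 to 161), against the 25 mm asked.

- **Pushing home:** I pushed the bar's end plate until the collar stopped on the posts, at about 13 N with the bar no longer moving. The top view showed the head under the lip.
- **Pressing:** I pressed the pad down about 80 mm. The press held at about 12 N, within the expected 6 to 16 N. The gripper's body was over the screwdriver but well above it. In the later pictures the screwdriver, gear and chips box had not moved. I did not check the cap, brush and cutters one by one, but the arm did not go near them.

These checks failed or disagreed along the way:
- **First push missed:** the fingertips act about 19 mm higher than the stated TCP, so the first try passed over the plate without contact.
- **Second push, end carried high:** finger friction held the bar's end up by about 20 mm, possibly lifting it slightly off the roller while it stayed between the posts. The collar's top touched first at 17 N, and after release the collar sat about 5 mm short, so I pushed again lower down before pressing.
- **Lip height reading:** the shut lip edge measured about 5 mm higher than the given sizes imply, so the 34 mm rise may be off by a few millimetres.

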